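# Sort the test set's hand tools into keyed trays and close up the stack

## Robot

A 6-joint arm with a two-finger parallel gripper is mounted at the origin on a cart in front of the work surface, level with it; the furniture and walls round the work are solid. World frame = base frame: x ahead of the robot, y to its left, z up, the work surface at z = 0. Lengths are in m, angles in rad, forces in N, time in s.
With the tool pointing down it reaches from about 0.225 to 0.875 m from the base axis. Payload 3.4 kg.
Tool frame: the origin (TCP) lies on the centre line of the jaws, within the pads' length; the fingertips stand 8 mm ahead of it and the grasp point (between the pads) lies 11 mm behind it; z points along the fingers, y is the line along which they close (so a half turn about z gives the same grasp; the last joint's range is limited). The gripper opens to 85 mm and grips with 20 to 120 N. Pads are 22 mm wide; open, the fingers measure 114 mm over their backs; the gripper's body (76 mm by 85 mm) begins 54 mm behind the grasp point. The pads swing forward as they close: fully open they stand 13 mm farther back than shut.
Start: joints at [-1.372, 0.276, 1.505, -0, 1.361, -0.121], TCP at [0.181, -0.546, 0.239] pointing down, gripper open.
Joint ranges: [-2.89, 2.89], [-0.75, 2.08], [0.22, 2.7], [-1.18, 4.32], [0.11, 2.71], [-2.7, 2.7]. Speed limits (rad/s): [2.57, 2.57, 3.14, 3.14, 3.14, 3.14].

## Interface

Orientations are given as a 3x3 rotation matrix whose columns are the frame's x, y, z axes.
In Python, from plant import robot gives the robot as it stands.
- The arm moves only by the shell command python3 -m crank 'ROWS'. ROWS is JSON, one flat list of numbers, 7 for each row, row after row: the turn, a rotation vector about the world's x, y, z in degrees, then the shift along the world's x, y, z in mm, then the finger opening in mm, from 0 to 85.4. In form: [ax, ay, az, x, y, z, grip, ax, ay, az, x, y, z, grip, ...]. A call has 1 to 12 rows; each row is the pose to reach, as a shift and turn from the pose commanded when the call began; what a row does not reach only later rows make up. A row lasts 1/12 s, in which the tool goes at most 41.7 mm and 7.16 degrees, less where a joint would pass 70% of its speed; a pose out of reach is approached as far as the arm can. A call with a gripper value outside its range is refused whole. The fingers move at their own pace and stop on an object; the grip force is fixed at half the most. Time passes only in rows, so rows that repeat a pose let the fingers close. It gives the time, the measured TCP pose, the force, the opening and the grip force at its end, in the units of the state.
- robot.get_state(): the state, without advancing time (a new reading comes with each control period).
- robot.snapshot(name): name is "scene" or "side" or "wrist"; returns a dict with "image" (384x512x3 uint8, blue, green, red), "K" (3x3 intrinsics, pixels), "k1" (the pictures are not rectified: a ray, as slopes to the right and down, at radius r is drawn at 1 + k1 r^2 times it, then the intrinsics apply), "world_from_camera" (4x4, takes a point from camera to world coordinates). Camera axes: x right, y down, z forward; pixel columns grow to the right and rows downward; lengths in m; the calibration is good to about 2 mm. A picture is of the moment at which its call begins. There is no depth.
- robot.job_done(): hands the job in; it is judged then, once.
The state is a dict: "clock": time; "q": joint angles; "joint_velocities": joint speeds; "joint_efforts": joint torques, N m; "tcp_pos": TCP position; "eef_rot": TCP orientation; "wrist_force": force on the tool from outside, world axes, zero at the start; "ft_torque": the same for the moment, N m; "grip_width": finger opening in m; "finger_force": force on a finger pad.
Only numpy, scipy, OpenCV 4.12 (cv2) and the standard library are available. Lean on these libraries where they do the work, as an engineer would, in place of code of your own. Each camera call takes 0.05 s, during which the arm holds its last target. There are 200 camera calls.

## Task

Pack the bench tool stack: put all the screwdrivers into the blue tray and all the test probes into the green tray, then stack the blue tray on the dark base, the green tray on the blue one and the grey cover on top, even if a tray has stayed empty. Each layer must drop fully home over the yellow keys below it, wide notch over wide key and narrow over narrow. Leave the roll of black tape alone.

Things in the scene. Friction and masses are not known exactly. Their poses are not given: they have to be found in the camera images.
- rack_base: Dark steel base of the stack, fixed where it stands. 232 mm long (own x), 64 mm wide (own y). Origin: centre of its underside, z up. End blocks 16 mm thick with tops 24 mm up carry yellow keys like the trays'. A tray that is home on it has its origin 24 mm above the base's and its axes along the base's.
- blue_tray: Slim plastic stacking tray, 232 mm long (own x), 64 mm wide (own y), 0.26 kg, blank white label plates on its ends. Origin: centre of its underside, z up. End walls 16 mm thick, 56 mm high, a yellow key on each. Carry it by gripping across both low side walls at mid-length (64 mm wide, tops 26 mm up, fingertips just above the underside). Blue: lowest layer.
- green_tray: Slim plastic stacking tray, 232 mm long (own x), 64 mm wide (own y), 0.26 kg, blank white label plates on its ends. Origin: centre of its underside, z up. End walls 16 mm thick, 56 mm high, a yellow key on each. Carry it by gripping across both low side walls at mid-length (64 mm wide, tops 26 mm up, fingertips just above the underside). Green: middle layer.
- cover: Ribbed grey plastic cover, top layer, 232 mm long (own x), 64 mm wide (own y), 32 mm high plus its keys, 0.2 kg. Origin: centre of its underside, z up. Same notches below and keys above as the trays: wide at +x, narrow at -x. Grip it across its side walls at mid-length (64 mm wide, fingertips just above the underside).
- rack_base_wide (a point): Base: Middle of the WIDE-key end: +106 mm along own x, height of the underside. Keys: yellow, 8 mm high, 7 mm thick (along x), on top of each end wall, centred 106 mm from the middle; 30 mm wide at +x, 14 mm at -x. 
- blue_tray_wide (a point): Blue tray: Middle of the WIDE-key end: +106 mm along own x, height of the underside. Under each key, in the end wall's foot, a notch 10 mm deep, open below: 35 mm wide at +x, 19 mm at -x. It drops over the key below with 2.5 mm to spare all round; turned end for end, one end stays perched 8 mm high.
- green_tray_wide (a point): Green tray: Middle of the WIDE-key end: +106 mm along own x, height of the underside. Keys: yellow, 8 mm high, 7 mm thick (along x), on top of each end wall, centred 106 mm from the middle; 30 mm wide at +x, 14 mm at -x. Notches as in the blue tray.
- cover_wide (a point): Cover: Middle of the WIDE-key end: +106 mm along own x, height of the underside. Notches as in the blue tray.
- blue_tray_floor (a point): Middle of the trough's floor, 8 mm above the underside. Trough inside: 200 mm long (tray's x), 56 mm wide; side walls 4 mm thick, 18 mm above this floor; the end walls close it at the ends. The next layer leaves 51 mm of room above the floor. A layer that is home on a tray has its origin 56 mm above the tray's origin.
- green_tray_floor (a point): Green tray: the same point as blue_tray_floor; the trough has the same sizes.
- screwdriver_1: Screwdriver with a yellow-and-red handle, 173 mm long, 70 g. Lies along its own y, origin at mid-length on its underside, z up: handle towards +y, blade towards -y. Handle from y = +2 to +86 mm, 24 mm wide, 22 mm high; balance point near y = +35 mm. It belongs in the blue tray. May be absent.
- screwdriver_2: A second screwdriver like screwdriver_1: yellow-and-red handle, 173 mm long, same frame and sizes. It belongs in the blue tray. May be absent.
- screwdriver_3: Small screwdriver with a green handle, 133 mm long, 18 mm wide, 17 mm high. Lies along its own y, origin at mid-length on its underside, z up: handle towards +y, blade towards -y. Grip it near y = +27 mm. It belongs in the blue tray. May be absent.
- probe_1: Red test probe. Slim hand probe 16 mm thick, 143 mm long, 30 g. Lies along its own y, origin at mid-length on its underside (it may roll over). The part to grip runs from y = -50 to +40 mm, best near y = -5. It belongs in the green tray. May be absent.
- probe_2: Black test probe. Slim hand probe 16 mm thick, 143 mm long, 30 g. Lies along its own y, origin at mid-length on its underside (it may roll over). The part to grip runs from y = -50 to +40 mm, best near y = -5. It belongs in the green tray. May be absent.
- probe_3: Second red test probe, like probe_1. Slim hand probe 16 mm thick, 143 mm long, 30 g. Lies along its own y, origin at mid-length on its underside (it may roll over). The part to grip runs from y = -50 to +40 mm, best near y = -5. It belongs in the green tray. May be absent.
- tape_black: Bystander: roll of black insulating tape, 67 mm across, 19 mm high, lying flat. Leave it where it is.

How it is judged:
By the outcome, as a careful person would: the job done as asked, in the order asked, and still so for the second after the job is handed in, with the robot touching nothing.
Of screwdriver_1, screwdriver_2, screwdriver_3, probe_1, probe_2, probe_3 only 4 to 6 are there at a start; the rules pass over those that are not, and their reading is None.
At some moment in a run one of screwdriver_1, screwdriver_2, screwdriver_3 may be knocked a few centimetres aside while the robot is not near it.
Once in a run the grip may slacken for a moment while it holds something.
It also fails if it takes over 208 s, if anything falls off the work surface, if the arm or the gripper's body presses on something with over 40 N, if the wrist force passes 120 N, or if a joint passes its speed limit or range.

## Working session

There is one attempt and no reset: what is moved stays moved. The work goes in short steps, Python scripts to look and compute and a shell command to move; the robot and the scene stay as the last step left them, time stands still between calls to the robot, and variables do not carry over. Pictures are saved under pics/ and viewed, at most 14 in all, crops included, and the job is handed in when it is done.

```bash
ls; mkdir -p pics
cat > h.py <<'E'
import numpy as np, cv2
from plant import robot
def shot(cam,name):
    s=robot.snapshot(cam); cv2.imwrite(f'pics/{name}.png',s['image']); np.savez(f'pics/{name}.npz',**s); return s
def load(name): return dict(np.load(f'pics/{name}.npz'))
def world(s,px,z):
    K=s['K'];T=s['world_from_camera']
    p=cv2.undistortPoints(np.array(px,float).reshape(-1,1,2),K,np.array([float(s['k1']),0,0,0]))[:,0]
    d=np.c_[p,np.ones(len(p))]@T[:3,:3].T; o=T[:3,3]
    return o+d*((np.broadcast_to(z,len(p))-o[2])/d[:,2])[:,None]
def pix(s,P):
    T=np.linalg.inv(s['world_from_camera']);P=np.array(P,float).reshape(-1,3)
    return cv2.projectPoints(P,cv2.Rodrigues(T[:3,:3])[0],T[:3,3],s['K'],np.array([float(s['k1']),0,0,0]))[0][:,0]
E
python3 - <<'E'
from h import *
for c in ['scene','side','wrist']:
    s=shot(c,c+'0'); print(c,s['K'].round(1).tolist(),s['k1'],s['world_from_camera'].round(3).tolist())
a=cv2.imread('pics/scene0.png');b=cv2.imread('pics/side0.png')
cv2.imwrite('pics/scene0b.png',cv2.resize(a,(800,600)));cv2.imwrite('pics/side0b.png',cv2.resize(b,(800,600)))
st=robot.get_state();print(st['tcp_pos'],st['eef_rot'],st['clock'],st['grip_width'])
E
```

```text
pics
scene [[478.2, 0.0, 256.8], [0.0, 478.2, 194.2], [0.0, 0.0, 1.0]] 0.05585153360227951 [[-0.87, -0.412, 0.272, 0.162], [-0.494, 0.725, -0.48, 0.639], [0.0, -0.551, -0.834, 1.109], [0.0, 0.0, 0.0, 1.0]]
side [[460.3, 0.0, 257.3], [0.0, 460.3, 192.8], [0.0, 0.0, 1.0]] -0.02575867154710613 [[0.061, -0.482, 0.874, -0.793], [-0.998, -0.024, 0.057, -0.068], [-0.006, -0.876, -0.483, 0.756], [0.0, 0.0, 0.0, 1.0]]
wrist [[296.8, 0.0, 250.9], [0.0, 296.8, 193.0], [0.0, 0.0, 1.0]] -0.010042838580460036 [[0.314, -0.905, -0.288, 0.255], [-0.949, -0.3, -0.094, -0.521], [-0.002, 0.303, -0.953, 0.374], [0.0, 0.0, 0.0, 1.0]]
[ 0.18066784 -0.54548929  0.23864828] [[ 9.49290171e-01  3.14401159e-01 -2.86837047e-04]
 [ 3.14401257e-01 -9.49289258e-01  1.32440465e-03]
 [ 1.44103029e-04 -1.34742624e-03 -9.99999082e-01]] 0.15 0.08514507948824812
```

View pics/scene0b.png

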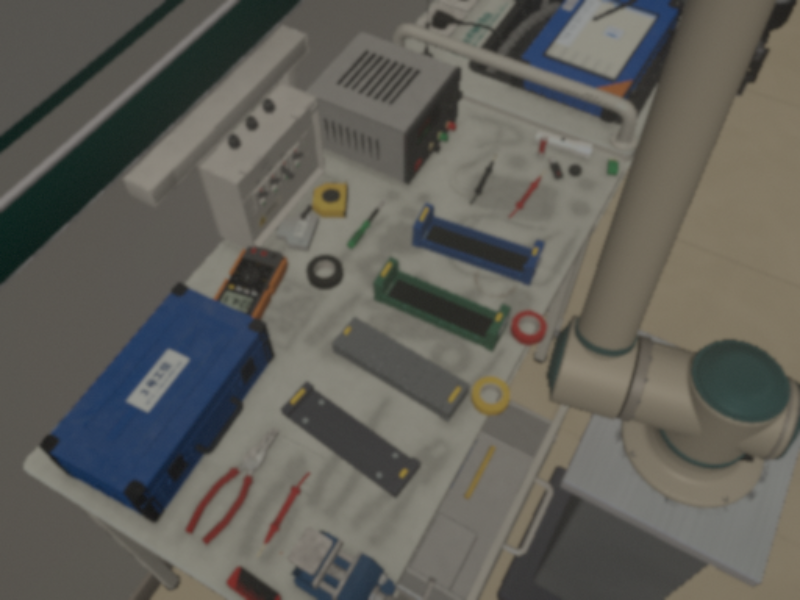

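View pics/side0b.png

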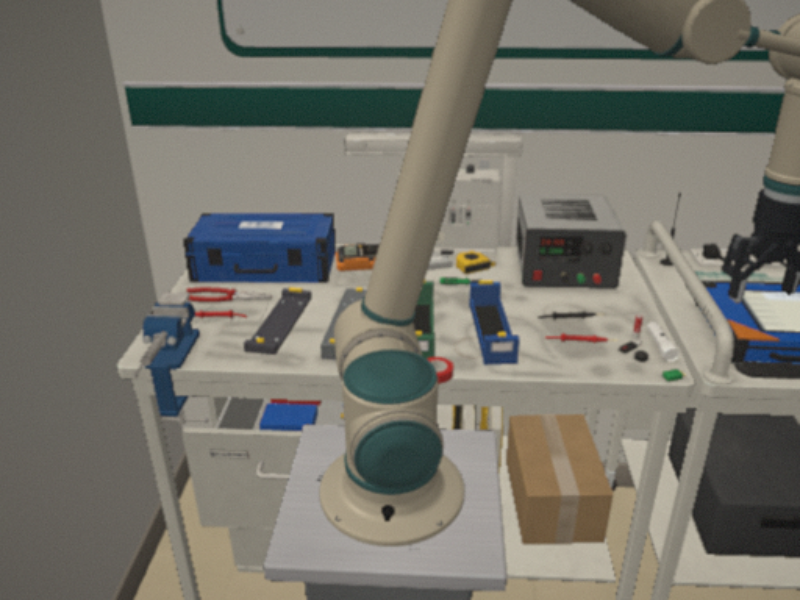

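```bash
cat > seg.py <<'E'
from h import *
def blobs(im,lo,hi,amin=8):
    hsv=cv2.cvtColor(im,cv2.COLOR_BGR2HSV); m=cv2.inRange(hsv,np.array(lo),np.array(hi))
    n,_,st,c=cv2.connectedComponentsWithStats(m)
    return [(st[i].tolist(),c[i].round(1).tolist()) for i in range(1,n) if st[i][4]>=amin]
E
python3 - <<'E'
from seg import *
for c in ['scene0','side0']:
    s=load(c);print(c)
    for k,lo,hi in [('yel',(20,110,80),(33,255,255)),('red',(0,110,60),(9,255,255)),('grn',(50,90,30),(85,255,255))]:
        for b in blobs(s['image'],lo,hi): print(k,b,world(s,[b[1]],0.01)[0].round(3))
a=cv2.imread('pics/scene0.png')
o=np.zeros((600,800,3),np.uint8)
o[:580,:540]=cv2.resize(a[68:68+290,140:410],(540,580),interpolation=cv2.INTER_CUBIC)
c=cv2.resize(a[324:384,120:250],(260,120),interpolation=cv2.INTER_CUBIC);o[:120,540:]=c
b=cv2.imread('pics/side0.png')
c=cv2.resize(b[170:245,80:210],(260,150),interpolation=cv2.INTER_CUBIC);o[130:280,540:]=c
c=cv2.resize(b[170:250,310:440],(260,160),interpolation=cv2.INTER_CUBIC);o[290:450,540:]=c
cv2.imwrite('pics/c1.png',o)
E
```

```text
scene0
yel ([200, 118, 22, 21, 325], [210.9, 128.1]) [ 0.759 -0.133  0.01 ]
yel ([269, 134, 5, 6, 12], [271.0, 136.5]) [ 0.585 -0.194  0.01 ]
yel ([244, 168, 7, 9, 27], [246.8, 172.2]) [ 0.582 -0.044  0.01 ]
yel ([146, 182, 4, 3, 9], [147.7, 183.1]) [0.803 0.125 0.01 ]
yel ([317, 200, 4, 6, 17], [318.6, 202.4]) [ 0.361 -0.052  0.01 ]
yel ([221, 210, 3, 4, 8], [221.9, 211.2]) [0.575 0.101 0.01 ]
yel ([302, 241, 24, 24, 279], [313.5, 253.7]) [0.305 0.094 0.01 ]
yel ([186, 249, 9, 10, 38], [190.1, 253.6]) [0.578 0.248 0.01 ]
yel ([287, 248, 8, 9, 30], [290.3, 252.2]) [0.359 0.119 0.01 ]
yel ([298, 286, 18, 32, 78], [306.9, 301.5]) [0.264 0.216 0.01 ]
yel ([256, 300, 5, 6, 19], [257.8, 302.3]) [0.365 0.276 0.01 ]
red ([286, 78, 5, 5, 22], [288.1, 80.1]) [ 0.651 -0.43   0.01 ]
red ([346, 91, 3, 6, 11], [346.6, 93.3]) [ 0.462 -0.469  0.01 ]
red ([266, 102, 3, 6, 9], [267.0, 104.3]) [ 0.659 -0.303  0.01 ]
red ([331, 116, 13, 17, 47], [336.9, 124.4]) [ 0.434 -0.334  0.01 ]
red ([327, 199, 22, 21, 208], [337.6, 210.4]) [ 0.305 -0.055  0.01 ]
red ([120, 300, 32, 41, 170], [133.5, 319.1]) [0.59
[... 2505 characters left out ...]
 [367.3, 33.9]) [ 3.575 -0.79   0.01 ]
grn ([468, 33, 24, 5, 98], [480.6, 35.1]) [ 3.578 -1.798  0.01 ]
grn ([81, 56, 188, 25, 4115], [174.8, 68.1]) [2.251 0.675 0.01 ]
grn ([304, 58, 197, 26, 4397], [401.9, 70.4]) [ 2.249 -0.818  0.01 ]
grn ([346, 159, 3, 3, 8], [346.9, 159.9]) [ 0.837 -0.309  0.01 ]
grn ([352, 159, 8, 4, 25], [355.7, 160.1]) [ 0.837 -0.343  0.01 ]
grn ([369, 175, 5, 6, 21], [371.3, 177.9]) [ 0.688 -0.379  0.01 ]
grn ([282, 178, 19, 4, 44], [290.3, 179.3]) [ 0.662 -0.091  0.01 ]
grn ([268, 213, 9, 5, 25], [273.1, 215.2]) [ 0.417 -0.038  0.01 ]
grn ([271, 224, 6, 4, 12], [273.9, 225.7]) [ 0.358 -0.042  0.01 ]
grn ([425, 237, 12, 6, 58], [430.1, 239.6]) [ 0.308 -0.486  0.01 ]
```

View pics/c1.png

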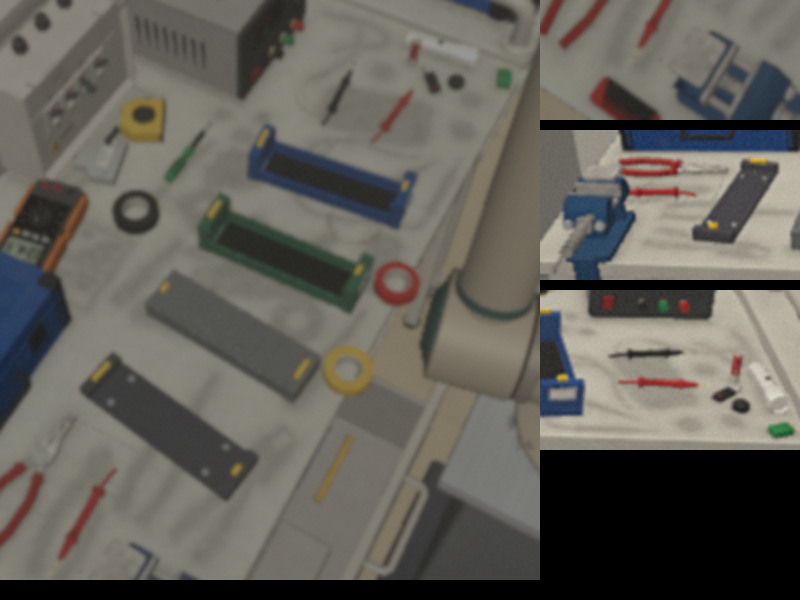

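```bash
cat > fit.py <<'E'
from seg import *
from scipy.optimize import least_squares
W,N=30.,14.
def key(x,y,yaw,end,w,zt):   # projected hull corners of a key, zt top in mm
    c,s=np.cos(yaw),np.sin(yaw); P=[]
    for dx in(-3.5,3.5):
        for dy in(-w/2,w/2):
            for z in(zt-8,zt):
                X=end*106+dx; P.append([x+c*X-s*dy,y+s*X+c*dy,z])
    return np.array(P)/1000
def cen(s,P):
    h=cv2.convexHull(((pix(s,P)).astype(np.float32))); m=cv2.moments(h); return np.array([m['m10']/m['m00'],m['m01']/m['m00']]),m['m00']
def yel(s,c,r=8,lo=(18,75,60)):
    hsv=cv2.cvtColor(s['image'],cv2.COLOR_BGR2HSV); m=cv2.inRange(hsv,np.array(lo),np.array((36,255,255)))
    n,l,st,cc=cv2.connectedComponentsWithStats(m)
    b=[(np.hypot(*(cc[i]-c)),i) for i in range(1,n) if st[i][4]>5]; b=min(b)
    w=(l==b[1]); return cc[b[1]],int(w.sum()),b[0]
def fitobj(s,g,zt,iters=3):
    g=np.array(g,float)
    for _ in range(iters):
        obs=[]
        for e,w in((1,W),(-1,N)):
            p,a=cen(s,key(*g,e,w,zt)); o,n,d=yel(s,p); obs.append((e,w,o,n,round(float(d),1),round(float(a))))
        f=lambda v:np.r_[[cen(s,key(v[0],v[1],v[2],e,w,zt))[0]-o for e,w,o,*_ in obs]].ravel()
        r=least_squares(f,g,x_scale=[1,1,.01],diff_step=1e-5); g=r.x
    return g,np.abs(r.fun).max(),[(o[2].round(1).tolist(),)+o[3:] for o in obs]
E
python3 - <<'E'
from fit import *
G=dict(base=([471,262,-.1],32),blue=([478,-185,.02],64),green=([469,-40,-.0],64),cover=([467,109,3.1],40))
for n in ['scene0','side0']:
    s=load(n)
    # rough guesses from scene blobs
    for k,(g,zt) in G.items():
        if n=='side0' and k in('cover','green'):pass
        try: r=fitobj(s,g,zt);print(n,k,r[0].round(1)[:2],np.degrees(r[0][2]).round(2),r[1].round(2),r[2])
        except Exception as e:print(n,k,e)
    for k,(g,zt) in G.items(): pass
E
```

```text
scene0 base [466.8 267.5] -7.48 0.16 [([190.3, 253.4], 57, 0.2, 48), ([257.8, 302.2], 32, 0.2, 24)]
scene0 blue [ 460.6 -166.2] 5.67 0.03 [([271.0, 136.5], 22, 0.0, 31), ([341.9, 160.4], 11, 0.0, 16)]
scene0 green [457.  -17.3] 0.19 1.03 [([247.0, 172.1], 43, 1.1, 37), ([318.7, 202.4], 28, 1.1, 19)]
scene0 cover [459.4 122.2] 175.47 0.03 [([290.5, 251.9], 49, 0.0, 42), ([222.0, 211.2], 20, 0.0, 21)]
side0 base [462.6 266.6] -7.59 0.16 [([188.8, 185.2], 32, 0.2, 28), ([166.1, 217.5], 21, 0.1, 18)]
side0 blue [ 459.3 -166.3] 5.76 0.19 [([310.3, 180.0], 27, 0.2, 29), ([320.6, 213.1], 21, 0.2, 19)]
side0 green [492.1 -68.3] -0.0 17.91 [([301.9, 166.7], 224, 19.6, 27), ([267.5, 212.5], 20, 16.8, 17)]
side0 cover [457.2 126.3] 172.75 0.06 [([212.4, 217.6], 15, 0.0, 37), ([229.5, 184.7], 14, 0.1, 14)]
```

```bash
cat > tools.py <<'E'
from seg import *
R={'red':lambda h:((h[...,0]<10)|(h[...,0]>172))&(h[...,1]>95),'grn':lambda h:(h[...,0]>42)&(h[...,0]<90)&(h[...,1]>70),'blk':lambda h:h[...,2]<75,
 'yr':lambda h:((h[...,0]<34)|(h[...,0]>172))&(h[...,1]>110)}
def axis(s,kind,guess,z=.008,r=(30,30)):
    """PCA of the blob nearest the guess (mm), in world mm: centre, angle, length, width"""
    h=cv2.cvtColor(s['image'],cv2.COLOR_BGR2HSV); m=R[kind](h).astype(np.uint8)
    g=pix(s,[[guess[0]/1000,guess[1]/1000,z]])[0]
    n,l,st,c=cv2.connectedComponentsWithStats(m)
    d,i=min((np.min(np.hypot(*(np.argwhere(l==i)[:,::-1]-g).T)),i) for i in range(1,n) if st[i][4]>8)
    p=np.argwhere(l==i)[:,::-1]; w=world(s,p,z)[:,:2]*1000
    mu=w.mean(0);_,_,V=np.linalg.svd(w-mu,full_matrices=False);t=(w-mu)@V[0]
    mid=mu+V[0]*(t.max()+t.min())/2
    return dict(mean=mu.round(1).tolist(),mid=mid.round(1).tolist(),ang=round(float(np.degrees(np.arctan2(V[0,1],V[0,0]))%180),1),len=round(float(np.ptp(t))),wid=round(float(np.ptp((w-mu)@V[1]))),n=len(p),ends=[(mu+V[0]*t.min()).round().tolist(),(mu+V[0]*t.max()).round().tolist()])
E
python3 - <<'E'
from tools import *
for n in ['scene0','side0']:
    s=load(n)
    for k,g in [('red',(434,-334)),('red',(491,416)),('blk',(500,-260)),('grn',(665,-100))]: print(n,k,axis(s,k,g))
E
```

```text
scene0 red {'mean': [434.2, -339.2], 'mid': [434.2, -338.8], 'ang': 87.2, 'len': 86, 'wid': 12, 'n': 64, 'ends': [[432.0, -382.0], [436.0, -296.0]]}
scene0 red {'mean': [491.6, 414.7], 'mid': [491.5, 415.6], 'ang': 94.1, 'len': 93, 'wid': 13, 'n': 161, 'ends': [[495.0, 369.0], [488.0, 462.0]]}
scene0 blk {'mean': [524.9, -324.6], 'mid': [525.4, -329.2], 'ang': 97.1, 'len': 80, 'wid': 11, 'n': 58, 'ends': [[530.0, -369.0], [521.0, -290.0]]}
scene0 grn {'mean': [668.7, -90.3], 'mid': [668.7, -91.5], 'ang': 90.2, 'len': 64, 'wid': 9, 'n': 45, 'ends': [[669.0, -124.0], [669.0, -60.0]]}
side0 red {'mean': [430.7, -335.3], 'mid': [430.8, -332.6], 'ang': 87.7, 'len': 116, 'wid': 25, 'n': 120, 'ends': [[433.0, -275.0], [429.0, -390.0]]}
side0 red {'mean': [489.4, 404.9], 'mid': [489.5, 397.2], 'ang': 90.7, 'len': 109, 'wid': 22, 'n': 102, 'ends': [[489.0, 452.0], [490.0, 343.0]]}
side0 blk {'mean': [520.8, -334.1], 'mid': [521.1, -336.7], 'ang': 97.3, 'len': 86, 'wid': 15, 'n': 53, 'ends': [[516.0, -294.0], [527.0, -379.0]]}
side0 grn {'mean': [664.6, -91.5], 'mid': [664.5, -93.4], 'ang': 87.0, 'len': 64, 'wid': 29, 'n': 62, 'ends': [[666.0, -61.0], [663.0, -126.0]]}
```

```bash
python3 -m crank '[0,0,0,0,0,40,85, 0,0,0,0,0,80,85, 0,0,7,30,20,80,85, 0,0,14,60,45,80,85, 0,0,21,90,70,80,85, 0,0,28,120,95,80,85, 0,0,35,150,120,80,85, 0,0,42,180,145,80,85, 0,0,49,210,170,60,85, 0,0,56,240,200,30,85, 0,0,63,251,209,0,85, 0,0,69,251,209,-30,85]'
python3 -m crank '[0,0,0,0,0,-30,85, 0,0,0,0,0,-60,85, 0,0,0,0,0,-60,85, 0,0,0,0,0,-60,85]'
python3 - <<'E'
from tools import *
s=shot('wrist','w1'); st=robot.get_state(); print(st['tcp_pos'],st['eef_rot'][:,1],st['wrist_force'])
print(axis(s,'red',(432,-337)));print(pix(s,[st['tcp_pos']]))
cv2.imwrite('pics/w1b.png',s['image'])
E
```

```text
clock: 1.15
tcp_pos: [0.4349, -0.3336, 0.2084]
eef_rot: [[0.037, 0.999, 0.003], [0.999, -0.037, 0.001], [0.001, 0.003, -1.0]]
wrist_force: [0.0, -0.6, 0.2]
grip_width: 0.0849
finger_force: 0.0
clock: 1.48
tcp_pos: [0.431, -0.336, 0.1481]
eef_rot: [[0.047, 0.999, -0.003], [0.999, -0.047, 0.003], [0.003, -0.003, -1.0]]
wrist_force: [1.5, 0.1, -0.7]
grip_width: 0.0847
finger_force: 0.0
[ 0.43207311 -0.33727939  0.14995773] [ 9.98903707e-01 -4.68111724e-02  3.13542464e-04] [-0.30337691 -0.86662405 -0.41790662]
{'mean': [434.6, -335.4], 'mid': [434.6, -334.2], 'ang': 86.3, 'len': 123, 'wid': 16, 'n': 1183, 'ends': [[439.0, -273.0], [431.0, -396.0]]}
[[251.74464126 262.12553514]]
```

View pics/w1b.png

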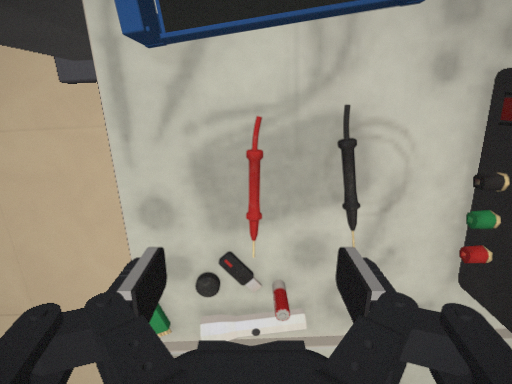

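Run:
```python
from tools import *
s=load('w1')
print(world(s,[[255,118],[254.5,152],[253.5,218],[253,240],[254,258]],.008).round(4)*1000)
print(world(s,[[347,106],[348,142],[351,208],[352.5,228],[353,245]],.008).round(4)*1000)
```

```text
[[ 438.1 -274.4    8. ]
 [ 436.3 -305.2    8. ]
 [ 432.4 -371.5    8. ]
 [ 430.8 -395.7    8. ]
 [ 430.9 -416.6    8. ]]
[[ 520.5 -267.8    8. ]
 [ 523.  -300.     8. ]
 [ 529.3 -365.3    8. ]
 [ 532.  -387.     8. ]
 [ 533.6 -406.2    8. ]]
```

```bash
python3 -m crank '[0,0,-1,2,-1,-35,85, 0,0,-1,2,-1,-70,70, 0,0,-1,2,-1,-100,60, 0,0,-1,2,-1,-125,50, 0,0,-1,2,-1,-138,45, 0,0,-1,2,-1,-138,4, 0,0,-1,2,-1,-138,4, 0,0,-1,2,-1,-138,4, 0,0,-1,2,-1,-138,4, 0,0,-1,2,-1,-138,4, 0,0,-1,2,-1,-138,4, 0,0,-1,2,-1,-138,4]'
python3 -m crank '[0,0,0,0,0,0,4, 0,0,0,0,0,0,4, 0,0,0,0,0,0,4, 0,0,0,0,0,20,4, 0,0,0,0,0,60,4, 0,0,0,0,0,100,4, 0,0,0,0,0,110,4]'
```

```text
clock: 2.53
tcp_pos: [0.4351, -0.3394, 0.0135]
eef_rot: [[0.064, 0.998, 0.004], [0.998, -0.064, -0.004], [-0.003, 0.004, -1.0]]
wrist_force: [-0.2, 0.6, 5.8]
grip_width: 0.0135
finger_force: 59.4
clock: 3.12
tcp_pos: [0.4365, -0.3405, 0.1279]
eef_rot: [[0.064, 0.998, 0.008], [0.998, -0.064, -0.008], [-0.008, 0.009, -1.0]]
wrist_force: [0.8, 0.3, 0.4]
grip_width: 0.014
finger_force: 58.7
```

```bash
python3 -c "
from plant import robot;print(robot.get_state()['q'])"
python3 -m crank '[0,0,-7,0,10,0,4, 0,0,-14,3,40,0,4, 0,0,-21,6,75,0,4, 0,0,-28,9,110,0,4, 0,0,-35,12,145,0,4, 0,0,-42,15,180,0,4, 0,0,-49,18,215,0,4, 0,0,-56,21,250,0,4, 0,0,-63,21,280,0,4, 0,0,-70,21,300,0,4, 0,0,-77,21,309,0,4, 0,0,-84,21,309,0,4]'
python3 -m crank '[0,0,-2,0,0,0,4, 0,0,-2,0,0,0,4, 0,0,-2,0,0,-20,4, 0,0,-2,0,0,-40,4,0,0,-2,0,0,-40,4]'
python3 - <<'E'
from fit import *
st=robot.get_state();print(st['q'])
s=shot('wrist','w2');cv2.imwrite('pics/w2b.png',s['image']);print(fitobj(s,[457,-17,0],64))
E
```

```text
[-7.88198102e-01  3.23926586e-01  1.73084010e+00  1.39454640e-04
  1.07508788e+00 -7.24206129e-01]
clock: 4.12
tcp_pos: [0.4542, -0.0264, 0.1216]
eef_rot: [[0.998, 0.056, 0.0], [0.056, -0.998, 0.001], [0.0, -0.001, -1.0]]
wrist_force: [0.1, -0.8, -0.6]
grip_width: 0.0133
finger_force: 58.7
clock: 4.53
tcp_pos: [0.4521, -0.0285, 0.0789]
eef_rot: [[1.0, 0.025, -0.006], [0.025, -1.0, 0.001], [-0.006, -0.001, -1.0]]
wrist_force: [-0.9, 0.9, 0.3]
grip_width: 0.0139
finger_force: 58.7
[-2.16595946e-01  2.55607390e-01  1.99128703e+00 -9.26364867e-05
  9.00845126e-01  1.32957609e+00]
(array([ 4.61821642e+02, -2.26122401e+01,  7.68900627e-02]), np.float64(26.728880292483723), [([227.4, 24.9], 1252, 12.1, 1486), ([250.6, 342.6], 19, 26.7, 380)])
```

View pics/w2b.png

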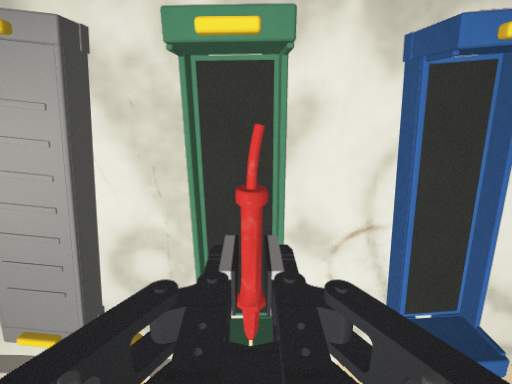

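```bash
python3 - <<'E'
from fit import *
s=load('w2')
print(world(s,[[227.4,24.9]],.062)*1000)
print(world(s,[[197,60],[205,210],[274,60],[272,100]],.008)*1000)
E
python3 -m crank '[0,0,0,0,0,-20,4, 0,0,0,0,0,-42,4, 0,0,0,0,0,-42,4, 0,0,0,0,0,-42,4, 0,0,0,0,0,-42,28, 0,0,0,0,0,-42,28, 0,0,0,0,0,-42,28, 0,0,0,0,0,-42,28, 0,0,0,0,0,-20,35, 0,0,0,0,0,20,60, 0,0,0,0,0,60,80, 0,0,0,0,0,70,85]'
python3 - <<'E'
from fit import *
s=shot('scene','s2'); cv2.imwrite('pics/s2b.png',cv2.resize(s['image'][70:290,180:400],(600,600),interpolation=cv2.INTER_CUBIC))
E
```

```text
[[562.33742653 -14.65234487  62.        ]]
[[552.92364111   8.88154347   8.        ]
 [450.54402901   6.12708732   8.        ]
 [554.08304421 -40.17819321   8.        ]
 [529.69817151 -40.01809514   8.        ]]
clock: 5.58
tcp_pos: [0.4583, -0.0296, 0.1573]
eef_rot: [[1.0, 0.024, 0.011], [0.024, -1.0, -0.002], [0.011, 0.003, -1.0]]
wrist_force: [0.2, 0.3, 1.3]
grip_width: 0.07
finger_force: 0.0
```

View pics/s2b.png

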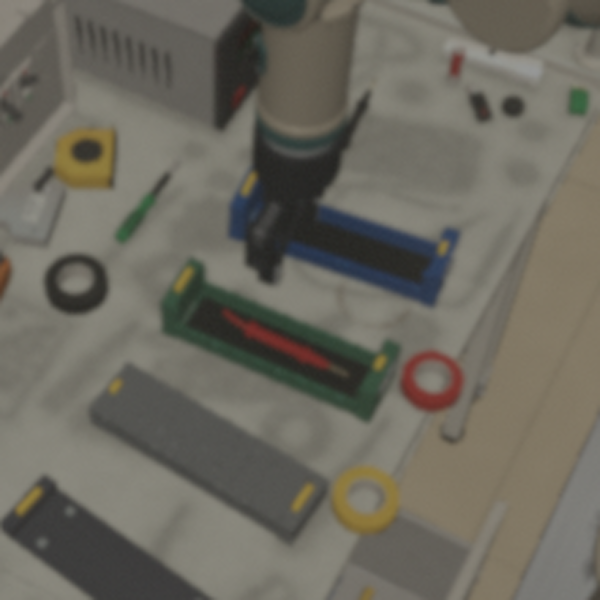

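```bash
python3 -m crank '[0,0,7,5,-10,0,85, 0,0,14,10,-40,0,85, 0,0,21,16,-70,0,85, 0,0,28,22,-100,0,85, 0,0,35,28,-130,0,85, 0,0,42,34,-160,0,85, 0,0,49,40,-190,0,85, 0,0,56,46,-220,0,85, 0,0,63,52,-250,0,85, 0,0,70,58,-275,0,85, 0,0,77,64,-300,0,85, 0,0,84,70,-302,0,85]'
python3 -m crank '[0,0,7,0,0,-20,85, 0,0,12,0,0,-40,80, 0,0,12,0,0,-60,70, 0,0,12,0,0,-60,60, 0,0,12,0,0,-60,60]'
python3 - <<'E'
from tools import *
s=shot('wrist','w3'); st=robot.get_state(); print(st['tcp_pos'],st['eef_rot'][:,1])
cv2.imwrite('pics/w3b.png',s['image'])
print(axis(s,'blk',(526,-335)))
E
```

```text
clock: 6.63
tcp_pos: [0.5247, -0.3356, 0.1501]
eef_rot: [[0.078, 0.997, -0.0], [0.997, -0.078, -0.003], [-0.003, -0.0, -1.0]]
wrist_force: [-0.0, 0.3, -0.8]
grip_width: 0.0851
finger_force: 0.0
clock: 7.05
tcp_pos: [0.5236, -0.33, 0.0897]
eef_rot: [[-0.128, 0.992, -0.003], [0.992, 0.128, 0.003], [0.003, -0.003, -1.0]]
wrist_force: [0.5, -0.3, -0.8]
grip_width: 0.0599
finger_force: 0.0
[ 0.52464118 -0.33075613  0.09112867] [ 9.91759681e-01  1.28111052e-01 -5.40841855e-04]
{'mean': [525.0, -328.2], 'mid': [524.9, -327.9], 'ang': 95.9, 'len': 122, 'wid': 15, 'n': 1667, 'ends': [[519.0, -267.0], [531.0, -389.0]]}
```

```bash
python3 -m crank '[0,0,-2,1,-2,-35,55, 0,0,-2,1,-2,-65,45, 0,0,-2,1,-2,-77,45, 0,0,-2,1,-2,-77,4, 0,0,-2,1,-2,-77,4, 0,0,-2,1,-2,-77,4, 0,0,-2,1,-2,-77,4, 0,0,-2,1,-2,-77,4, 0,0,-2,1,-2,-77,4, 0,0,-2,1,-2,-77,4, 0,0,-2,1,-2,-77,4, 0,0,-2,1,-2,-77,4]'
python3 -m crank '[0,0,0,0,0,20,4, 0,0,0,0,0,60,4, 0,0,0,0,0,100,4, 0,0,0,0,0,120,4,0,0,0,0,0,120,4]'
```

```text
clock: 8.1
tcp_pos: [0.5268, -0.3337, 0.016]
eef_rot: [[-0.094, 0.996, 0.003], [0.996, 0.094, -0.002], [-0.002, 0.002, -1.0]]
wrist_force: [-0.1, 0.4, 5.7]
grip_width: 0.0133
finger_force: 59.4
clock: 8.52
tcp_pos: [0.5286, -0.3351, 0.1405]
eef_rot: [[-0.094, 0.996, 0.009], [0.996, 0.094, -0.007], [-0.008, 0.008, -1.0]]
wrist_force: [0.6, -0.6, 0.6]
grip_width: 0.013
finger_force: 58.6
```

```bash
python3 -m crank '[0,0,-7,-5,10,0,4, 0,0,-14,-10,40,0,4, 0,0,-21,-16,75,0,4, 0,0,-28,-22,110,0,4, 0,0,-35,-28,145,0,4, 0,0,-42,-34,180,0,4, 0,0,-49,-40,215,0,4, 0,0,-56,-46,250,0,4, 0,0,-63,-52,285,0,4, 0,0,-70,-58,310,0,4, 0,0,-77,-64,330,0,4, 0,0,-84,-69,330,0,4]'
python3 -m crank '[0,0,-7,0,0,-10,4, 0,0,-10,0,0,-40,4, 0,0,-10,0,0,-70,4, 0,0,-10,0,0,-90,4, 0,0,-10,0,0,-90,4, 0,0,-10,0,0,-90,4, 0,0,-10,0,0,-90,28, 0,0,-10,0,0,-90,28, 0,0,-10,0,0,-90,28, 0,0,-10,0,0,-60,35, 0,0,-10,0,0,-20,60, 0,0,-10,0,0,20,85]'
python3 - <<'E'
from fit import *
s=shot('wrist','w4'); cv2.imwrite('pics/w4b.png',s['image'])
E
```

```text
clock: 9.52
tcp_pos: [0.4546, 0.0007, 0.1334]
eef_rot: [[0.981, 0.194, -0.003], [0.194, -0.981, 0.002], [-0.002, -0.003, -1.0]]
wrist_force: [-1.6, 0.0, -0.4]
grip_width: 0.0133
finger_force: 58.7
clock: 10.52
tcp_pos: [0.4561, -0.0028, 0.156]
eef_rot: [[1.0, 0.024, -0.001], [0.024, -1.0, 0.0], [-0.001, -0.0, -1.0]]
wrist_force: [1.0, 0.3, -0.0]
grip_width: 0.0577
finger_force: 0.0
```

View pics/w4b.png

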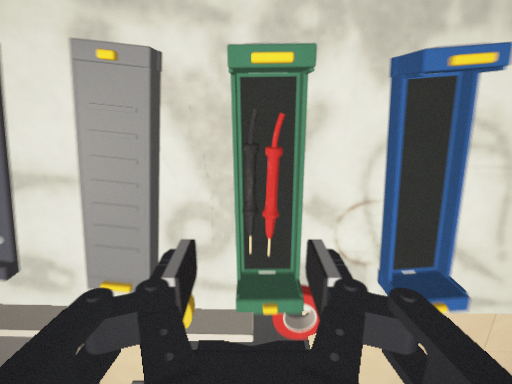

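```bash
python3 -m crank '[0,0,7,3,10,20,85, 0,0,14,6,40,40,85, 0,0,21,9,80,60,85, 0,0,28,12,120,60,85, 0,0,35,15,160,60,85, 0,0,42,18,200,60,85, 0,0,49,21,240,60,85, 0,0,56,24,280,60,85, 0,0,63,27,320,60,85, 0,0,70,30,355,60,85, 0,0,77,33,380,60,85, 0,0,84,33,400,60,85]'
python3 -m crank '[0,0,7,0,0,0,85, 0,0,8,0,0,0,75, 0,0,8,0,0,0,60, 0,0,8,0,0,0,60]'
python3 - <<'E'
from tools import *
from fit import *
s=load('w4')
print(world(s,[[272,57],[270,309]],.062)*1000)
s=shot('wrist','w5'); st=robot.get_state(); print(st['tcp_pos'],st['eef_rot'][:,1])
cv2.imwrite('pics/w5b.png',s['image'])
print(axis(s,'red',(490,410)))
E
```

```text
clock: 11.57
tcp_pos: [0.4901, 0.4, 0.2152]
eef_rot: [[0.073, 0.997, 0.002], [0.997, -0.073, 0.002], [0.002, 0.002, -1.0]]
wrist_force: [-0.1, 0.6, -0.1]
grip_width: 0.0851
finger_force: 0.0
clock: 11.9
tcp_pos: [0.4897, 0.3965, 0.2149]
eef_rot: [[-0.056, 0.998, 0.001], [0.998, 0.056, 0.0], [-0.0, 0.001, -1.0]]
wrist_force: [-0.9, 0.2, -1.1]
grip_width: 0.0603
finger_force: 0.0
[[562.97412698 -14.77999268  62.        ]
 [349.07663301 -22.56581202  62.        ]]
[0.48981485 0.39641525 0.21489647] [9.98428281e-01 5.60399523e-02 7.00825494e-04]
{'mean': [491.6, 411.3], 'mid': [492.0, 404.9], 'ang': 93.4, 'len': 120, 'wid': 15, 'n': 795, 'ends': [[488.0, 465.0], [496.0, 345.0]]}
```

View pics/w5b.png

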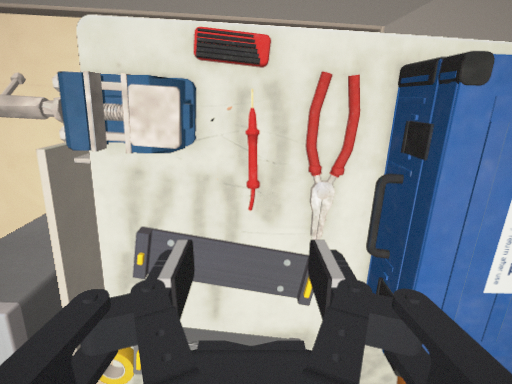

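```bash
python3 -m crank '[0,0,0,2,8,-30,50, 0,0,0,2,12,-70,45, 0,0,0,2,12,-110,42, 0,0,0,2,12,-150,42, 0,0,0,2,12,-185,42, 0,0,0,2,12,-199,42, 0,0,0,2,12,-199,42, 0,0,0,2,12,-199,4, 0,0,0,2,12,-199,4, 0,0,0,2,12,-199,4, 0,0,0,2,12,-199,4, 0,0,0,2,12,-199,4]'
python3 -m crank '[0,0,0,0,0,0,4,0,0,0,0,0,0,4, 0,0,0,0,0,20,4, 0,0,0,0,0,60,4, 0,0,0,0,0,100,4, 0,0,0,0,0,130,4,0,0,0,0,0,130,4]'
```

```text
clock: 12.95
tcp_pos: [0.4932, 0.4098, 0.0175]
eef_rot: [[-0.059, 0.998, 0.004], [0.998, 0.059, 0.002], [0.002, 0.004, -1.0]]
wrist_force: [0.5, -0.2, 5.1]
grip_width: 0.0126
finger_force: 59.4
clock: 13.53
tcp_pos: [0.4954, 0.4118, 0.1536]
eef_rot: [[-0.059, 0.998, 0.012], [0.998, 0.059, 0.008], [0.008, 0.013, -1.0]]
wrist_force: [0.8, 1.1, 1.0]
grip_width: 0.0126
finger_force: 58.6
```

```bash
python3 -m crank '[0,0,-7,-3,-10,0,4, 0,0,-14,-6,-40,0,4, 0,0,-21,-9,-80,0,4, 0,0,-28,-12,-120,0,4, 0,0,-35,-15,-160,0,4, 0,0,-42,-18,-200,0,4, 0,0,-49,-21,-240,0,4, 0,0,-56,-24,-280,0,4, 0,0,-63,-27,-320,0,4, 0,0,-70,-30,-360,0,4, 0,0,-77,-33,-395,0,4, 0,0,-84,-36,-425,0,4]'
python3 -m crank '[0,0,-7,0,0,-10,4, 0,0,-8,0,0,-40,4, 0,0,-8,0,0,-75,4, 0,0,-8,0,0,-101,4, 0,0,-8,0,0,-101,4, 0,0,-8,0,0,-101,4, 0,0,-8,0,0,-101,28, 0,0,-8,0,0,-101,28, 0,0,-8,0,0,-101,28, 0,0,-8,0,0,-70,35, 0,0,-8,0,0,-30,60, 0,0,-8,0,0,10,85]'
python3 - <<'E'
from fit import *
s=shot('wrist','w6'); cv2.imwrite('pics/w6b.png',s['image']); shot('scene','s6')
E
```

```text
clock: 14.53
tcp_pos: [0.4551, -0.018, 0.1454]
eef_rot: [[0.988, 0.156, 0.001], [0.156, -0.988, -0.001], [0.0, 0.001, -1.0]]
wrist_force: [0.6, -0.3, -1.0]
grip_width: 0.0126
finger_force: 58.6
clock: 15.53
tcp_pos: [0.455, -0.0157, 0.1571]
eef_rot: [[1.0, 0.024, -0.001], [0.024, -1.0, 0.0], [-0.001, -0.0, -1.0]]
wrist_force: [1.4, -0.4, 0.2]
grip_width: 0.0581
finger_force: 0.0
```

View pics/w6b.png

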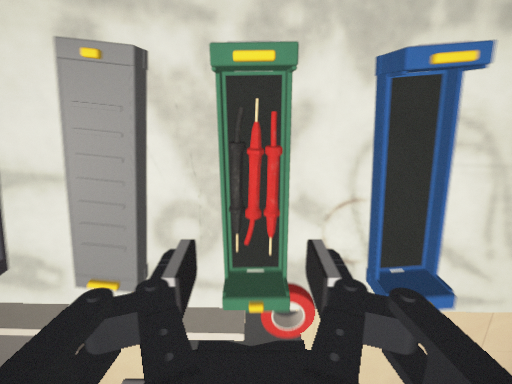

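Run:
```python
from fit import *
from tools import *
print(axis(load('s6'),'grn',(668,-90)))
s=load('w6')
print(world(s,[[253.5,55.5],[256,308]],.064)*1000, world(s,[[455,57.5]],.064)*1000)
s=load('w5')
```

```text
{'mean': [668.9, -90.6], 'mid': [668.9, -91.5], 'ang': 90.2, 'len': 64, 'wid': 9, 'n': 45, 'ends': [[669.0, -124.0], [669.0, -60.0]]}
[[562.49393977 -14.50025024  64.        ]
 [349.56406274 -22.42885238  64.        ]] [[ 564.99932106 -157.25962757   64.        ]]
```

```bash
python3 -m crank '[0,0,7,10,-5,10,85, 0,0,14,30,-12,20,85, 0,0,21,50,-20,20,85, 0,0,28,70,-27,20,85, 0,0,35,90,-35,20,85, 0,0,42,110,-42,20,85, 0,0,49,130,-50,20,85, 0,0,56,150,-57,20,85, 0,0,63,170,-65,20,85, 0,0,70,190,-72,10,85, 0,0,77,211,-79,0,75, 0,0,84,211,-79,-20,65]'
python3 -m crank '[0,0,5,0,0,-30,60, 0,0,5,0,0,-30,60, 0,0,5,0,0,-30,60, 0,0,5,0,0,-30,60]'
python3 - <<'E'
from tools import *
s=shot('wrist','w7'); st=robot.get_state(); print(st['tcp_pos'],st['eef_rot'][:,1])
cv2.imwrite('pics/w7b.png',s['image'])
print(axis(s,'grn',(668,-92)))
E
```

```text
clock: 16.63
tcp_pos: [0.6726, -0.0969, 0.1374]
eef_rot: [[0.075, 0.997, 0.01], [0.997, -0.075, -0.003], [-0.002, 0.01, -1.0]]
wrist_force: [0.8, 0.5, 0.0]
grip_width: 0.0655
finger_force: 0.0
clock: 16.97
tcp_pos: [0.6673, -0.0949, 0.1068]
eef_rot: [[-0.005, 1.0, 0.002], [1.0, 0.005, -0.0], [-0.0, 0.002, -1.0]]
wrist_force: [-0.1, 0.4, 0.3]
grip_width: 0.0599
finger_force: 0.0
[ 0.66776265 -0.09501396  0.10746189] [0.99998136 0.0051619  0.00326091]
{'mean': [669.1, -92.0], 'mid': [669.1, -94.2], 'ang': 90.8, 'len': 71, 'wid': 17, 'n': 1282, 'ends': [[669.0, -59.0], [670.0, -130.0]]}
```

View pics/w7b.png

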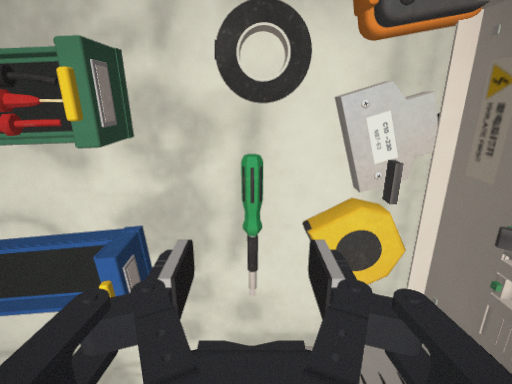

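```bash
python3 -m crank '[0,0,0,2,-3,-35,40, 0,0,0,2,-3,-60,36, 0,0,0,2,-3,-80,36, 0,0,0,2,-3,-92,36, 0,0,0,2,-3,-92,36, 0,0,0,2,-3,-92,4, 0,0,0,2,-3,-92,4, 0,0,0,2,-3,-92,4, 0,0,0,2,-3,-92,4, 0,0,0,2,-3,-92,4, 0,0,0,2,-3,-92,4, 0,0,0,2,-3,-92,4]'
python3 -m crank '[0,0,0,0,0,0,4, 0,0,0,0,0,20,4, 0,0,0,0,0,60,4, 0,0,0,0,0,100,4, 0,0,0,0,0,130,4,0,0,0,0,0,130,4]'
```

```text
clock: 18.02
tcp_pos: [0.6702, -0.0982, 0.0154]
eef_rot: [[-0.006, 1.0, 0.004], [1.0, 0.006, -0.001], [-0.001, 0.004, -1.0]]
wrist_force: [-0.4, 0.2, 5.6]
grip_width: 0.0135
finger_force: 59.6
clock: 18.52
tcp_pos: [0.6731, -0.0989, 0.1518]
eef_rot: [[-0.007, 1.0, 0.015], [1.0, 0.007, -0.004], [-0.004, 0.015, -1.0]]
wrist_force: [0.9, -0.8, 1.5]
grip_width: 0.0131
finger_force: 58.6
```

```bash
python3 -m crank '[0,0,-7,-10,-5,0,4, 0,0,-14,-25,-10,0,4, 0,0,-21,-45,-15,0,4, 0,0,-28,-65,-22,0,4, 0,0,-35,-85,-28,0,4, 0,0,-42,-105,-36,0,4, 0,0,-49,-125,-44,0,4, 0,0,-56,-145,-52,0,4, 0,0,-63,-165,-60,0,4, 0,0,-70,-182,-65,0,4, 0,0,-77,-182,-65,0,4, 0,0,-84,-182,-65,0,4]'
python3 -m crank '[0,0,-1,0,0,-10,4, 0,0,-1,0,0,-40,4, 0,0,-1,0,0,-75,4, 0,0,-1,0,0,-101,4, 0,0,-1,0,0,-103,4, 0,0,-1,0,0,-103,4, 0,0,-1,0,0,-103,28, 0,0,-1,0,0,-103,28, 0,0,-1,0,0,-103,28, 0,0,-1,0,0,-70,35, 0,0,-1,-10,0,-30,60, 0,0,-1,-27,-3,10,85]'
python3 - <<'E'
from fit import *
s=shot('wrist','w8'); cv2.imwrite('pics/w8b.png',s['image']); s=shot('scene','s8')
for n in ['s8']:
  for k,g,zt in [('base',[467,267,-.13],32),('blue',[460,-166,.1],64),('cover',[459,122,3.06],40)]:
    r=fitobj(s,g,zt);print(k,r[0].round(1)[:2],np.degrees(r[0][2]).round(2),r[1].round(2),r[2])
E
```

```text
clock: 19.52
tcp_pos: [0.4853, -0.163, 0.1433]
eef_rot: [[0.995, 0.104, -0.0], [0.104, -0.995, 0.0], [-0.0, -0.0, -1.0]]
wrist_force: [0.2, 0.0, -0.1]
grip_width: 0.0134
finger_force: 58.7
clock: 20.52
tcp_pos: [0.4616, -0.1658, 0.1539]
eef_rot: [[0.995, 0.095, 0.002], [0.095, -0.995, -0.001], [0.002, 0.001, -1.0]]
wrist_force: [1.3, -1.4, 0.6]
grip_width: 0.0582
finger_force: 0.0
base [466.8 267.5] -7.48 0.16 [([190.3, 253.4], 57, 0.2, 48), ([257.8, 302.2], 32, 0.2, 24)]
blue [ 460.6 -166.2] 5.67 0.03 [([271.0, 136.5], 22, 0.0, 31), ([341.9, 160.4], 11, 0.0, 16)]
cover [459.5 122.3] 175.43 0.05 [([290.4, 252.0], 50, 0.1, 42), ([222.0, 211.2], 20, 0.1, 21)]
```

View pics/w8b.png

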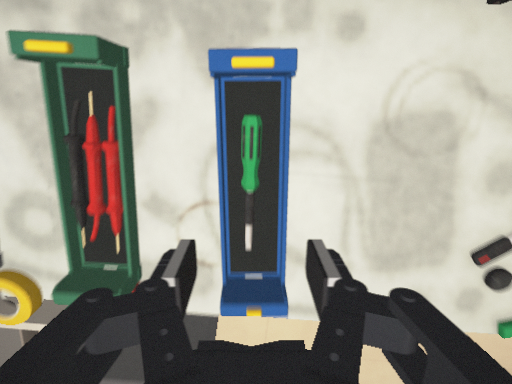

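Run:
```python
from fit import *
s=load('w8'); r=fitobj(s,[459,-167,.096],64); print(r[0],np.degrees(r[0][2]),r[1:])
s=load('w6'); r=fitobj(s,[456,-18.5,.037],64); print(r[0],np.degrees(r[0][2]),r[1:])
st=robot.get_state();print(st['tcp_pos'],np.degrees(np.arctan2(st['eef_rot'][1,1],st['eef_rot'][0,1])))
```

```text
[ 4.58771764e+02 -1.67579748e+02  1.02544766e-01] 5.875382301504686 (np.float64(1.5179983186623076), [([252.3, 62.0], 462, 0.9, 510), ([253.8, 312.6], 111, 1.5, 185)])
[ 4.56124028e+02 -1.83463413e+01  3.49558233e-02] 2.0028211430543768 (np.float64(2.2306326303901187), [([253.7, 55.5], 510, 1.3, 513), ([255.6, 306.9], 187, 2.2, 180)])
[ 0.46282536 -0.16773401  0.15882152] -84.62546034958446
```

```bash
python3 -m crank '[0,0,0,0,20,0,85, 0,0,0,0,60,0,85, 0,0,0,0,100,0,85, 0,0,0,2,140,0,85, 0,0,0,2,180,0,85, 0,0,-3,2,220,0,85, 0,0,-6,2,260,0,85, 0,0,-9,4,300,0,85, 0,0,-13,4,340,0,85, 0,0,-13,4,380,0,85, 0,0,-13,4,415,0,85, 0,0,-13,4,433,0,85]'
python3 -m crank '[0,0,0,0,0,0,85, 0,0,0,0,0,0,85, 0,0,0,0,0,0,85, 0,0,0,0,0,0,85]'
python3 - <<'E'
from fit import *
s=shot('wrist','w9'); r=fitobj(s,[466,267,-.13],32); print(r[0],np.degrees(r[0][2]),r[1:])
st=robot.get_state();print(st['q'],st['tcp_pos'],np.degrees(np.arctan2(st['eef_rot'][1,1],st['eef_rot'][0,1])))
E
```

```text
clock: 21.62
tcp_pos: [0.4645, 0.2715, 0.1523]
eef_rot: [[0.992, -0.13, 0.002], [-0.13, -0.992, 0.003], [0.002, -0.003, -1.0]]
wrist_force: [-0.2, -0.2, -0.3]
grip_width: 0.085
finger_force: 0.0
clock: 21.95
tcp_pos: [0.4644, 0.266, 0.1517]
eef_rot: [[0.991, -0.134, -0.0], [-0.134, -0.991, -0.001], [0.0, 0.001, -1.0]]
wrist_force: [0.3, -0.4, 0.3]
grip_width: 0.0846
finger_force: 0.0
[ 4.66599229e+02  2.66755316e+02 -1.33290223e-01] -7.636967217455354 (np.float64(0.002150173780762543), [([250.1, 59.9], 415, 0.0, 406), ([250.5, 286.6], 135, 0.0, 147)])
[ 3.90252974e-01  2.81903478e-01  1.72720042e+00 -5.15790379e-04
  1.13267296e+00  2.09593496e+00] [0.46452203 0.26594361 0.1517358 ] -97.71584013558227
```

```bash
python3 -m crank '[0,0,0,0,-20,0,85, 0,0,0,0,-60,0,85, 0,0,0,0,-100,0,85, 0,0,0,-2,-140,0,85, 0,0,0,-2,-180,0,85, 0,0,3,-2,-220,0,85, 0,0,6,-2,-260,0,85, 0,0,9,-4,-300,0,85, 0,0,13.5,-4,-340,0,85, 0,0,13.5,-4,-380,0,85, 0,0,13.5,-4,-415,0,85, 0,0,13.5,-4,-433,0,85]'
python3 -m crank '[0,0,0,0,0,-10,85, 0,0,0,0,0,-40,85, 0,0,0,0,0,-80,85, 0,0,0,0,0,-115,85, 0,0,0,0,0,-135,85, 0,0,0,0,0,-145,85, 0,0,0,0,0,-145,85, 0,0,0,0,0,-145,50, 0,0,0,0,0,-145,50, 0,0,0,0,0,-145,50, 0,0,0,0,0,-145,50, 0,0,0,0,0,-145,50]'
python3 - <<'E'
from fit import *
s=shot('wrist','w10'); cv2.imwrite('pics/w10b.png',s['image'])
st=robot.get_state();print(st['tcp_pos'],np.degrees(np.arctan2(st['eef_rot'][1,1],st['eef_rot'][0,1])),st['finger_force'])
s=shot('scene','s10');r=fitobj(s,[460,-166,.1],64); print(r[0],np.degrees(r[0][2]),r[1:])
E
```

```text
clock: 23.0
tcp_pos: [0.4599, -0.1709, 0.152]
eef_rot: [[0.995, 0.098, 0.001], [0.098, -0.995, -0.003], [0.001, 0.003, -1.0]]
wrist_force: [0.5, 1.0, 0.1]
grip_width: 0.085
finger_force: 0.0
clock: 24.0
tcp_pos: [0.4612, -0.1661, 0.0078]
eef_rot: [[0.995, 0.102, 0.002], [0.102, -0.995, -0.001], [0.002, 0.001, -1.0]]
wrist_force: [-0.3, 0.1, 4.5]
grip_width: 0.0627
finger_force: 66.9
[ 0.46119443 -0.1660599   0.00778049] -84.13161553723285 67.1124815940857
[ 4.60883007e+02 -1.64128012e+02  1.09533801e-01] 6.275824490127002 (np.float64(0.06260141048261403), [([270.5, 137.2], 24, 0.1, 31), ([341.6, 160.5], 13, 0.1, 16)])
```

View pics/w10b.png

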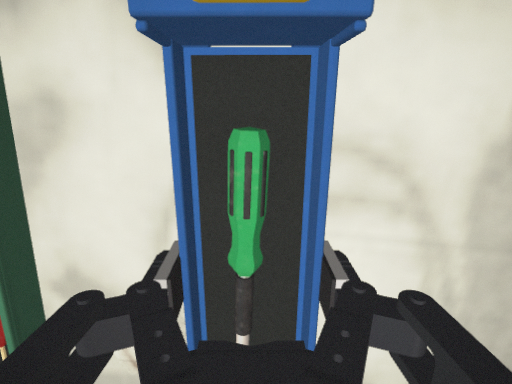

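Run:
```python
from fit import *
s=load('w10'); st=robot.get_state(); t=st['tcp_pos']*1000; u=np.array([np.cos(.102),np.sin(.102)])
c=s['image'][:75,250].astype(int);print([tuple(x) for x in c[::3]])
for r in (44,48,52,56):
    w=world(s,[[252,r]],.008)[0]*1000; print(r,w.round(1),((w-t)[:2]@u).round(1))
# same feature in w8, where the keys gave the pose
s8=load('w8');u8=np.array([np.cos(.1025),np.sin(.1025)]);c=s8['image'][60:95,253].astype(int);print([tuple(x) for x in c])
for r in range(72,92,3):
    w=world(s8,[[253,r]],.008)[0]*1000; print(r,((w[:2]-[458.8,-167.6])@u8).round(1))
```

```text
[(np.int64(28), np.int64(116), np.int64(144)), (np.int64(152), np.int64(103), np.int64(71)), (np.int64(165), np.int64(100), np.int64(55)), (np.int64(164), np.int64(100), np.int64(56)), (np.int64(148), np.int64(93), np.int64(52)), (np.int64(120), np.int64(77), np.int64(44)), (np.int64(87), np.int64(57), np.int64(32)), (np.int64(89), np.int64(56), np.int64(36)), (np.int64(89), np.int64(58), np.int64(34)), (np.int64(87), np.int64(56), np.int64(32)), (np.int64(87), np.int64(58), np.int64(34)), (np.int64(86), np.int64(55), np.int64(30)), (np.int64(88), np.int64(58), np.int64(32)), (np.int64(91), np.int64(60), np.int64(36)), (np.int64(89), np.int64(59), np.int64(35)), (np.int64(138), np.int64(133), np.int64(127)), (np.int64(172), np.int64(105), np.int64(59)), (np.int64(172), np.int64(105), np.int64(56)), (np.int64(158), np.int64(97), np.int64(58)), (np.int64(46), np.int64(51), np.int64(49)), (np.int64(50), np.int64(52), np.int64(48)), (np.int64(48), np.int64(54), np.int64(51)), (np.int64(50), np.int64(54), np.int64(51)), (np.int64(52), np.int64(52), np.int64(50)), (np.int64(52), np.int64(5
[... 1077 characters left out ...]
.int64(89), np.int64(53)), (np.int64(99), np.int64(71), np.int64(54)), (np.int64(58), np.int64(56), np.int64(52)), (np.int64(45), np.int64(50), np.int64(50)), (np.int64(51), np.int64(54), np.int64(53)), (np.int64(49), np.int64(52), np.int64(50)), (np.int64(52), np.int64(53), np.int64(51)), (np.int64(51), np.int64(52), np.int64(53)), (np.int64(53), np.int64(56), np.int64(56)), (np.int64(53), np.int64(54), np.int64(52)), (np.int64(52), np.int64(55), np.int64(56)), (np.int64(47), np.int64(51), np.int64(49)), (np.int64(48), np.int64(49), np.int64(52)), (np.int64(53), np.int64(56), np.int64(55)), (np.int64(51), np.int64(52), np.int64(51))]
72 104.3
75 101.8
78 99.3
81 96.8
84 94.3
87 91.8
90 89.2
```

```bash
python3 -m crank '[0,0,0,0,0,15,50, 0,0,0,0,0,40,50, 0,0,0,0,0,70,50, 0,0,0,0,0,90,50, 0,0,0,0,15,90,50, 0,0,0,1,40,90,50, 0,0,0,1,70,90,50, 0,0,0,1,100,90,50, 0,0,0,2,130,90,50, 0,0,0,2,160,90,50, 0,0,0,3,190,90,50, 0,0,0,3,220,90,50]'
python3 -m crank '[0,0,-2,0,30,0,50, 0,0,-4,0,60,0,50, 0,0,-6,1,90,0,50, 0,0,-8,1,120,0,50, 0,0,-10,1,150,0,50, 0,0,-12,2,180,0,50, 0,0,-13.5,2,205,0,50, 0,0,-13.5,2,213,-20,50, 0,0,-13.5,2,213,-40,50, 0,0,-13.5,2,213,-45,50, 0,0,-13.5,2,213,-45,50, 0,0,-13.5,2,213,-45,50]'
python3 -c "
from h import *
s=shot('wrist','w11');cv2.imwrite('pics/w11b.png',s['image']);st=robot.get_state();R=st['eef_rot'];print(st['tcp_pos'],np.degrees(np.arctan2(R[1,1],R[0,1])),R[:,2])"
```

```text
clock: 25.1
tcp_pos: [0.4629, 0.0558, 0.0965]
eef_rot: [[0.995, 0.102, -0.0], [0.102, -0.995, 0.0], [-0.0, -0.0, -1.0]]
wrist_force: [1.1, -0.4, -3.3]
grip_width: 0.0629
finger_force: 67.5
clock: 26.1
tcp_pos: [0.4653, 0.2669, 0.0515]
eef_rot: [[0.991, -0.133, -0.001], [-0.133, -0.991, -0.0], [-0.001, 0.001, -1.0]]
wrist_force: [-0.1, -0.1, -2.8]
grip_width: 0.0631
finger_force: 67.5
[0.46597017 0.26703303 0.05219234] -97.6643961502513 [ 7.96261244e-04  1.95109823e-04 -9.99999664e-01]
```

View pics/w11b.png

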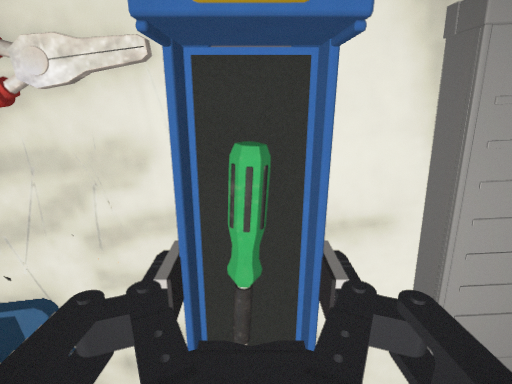

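```bash
python3 -m crank '[0,0,0,0.7,-0.2,-5,50, 0,0,0,0.7,-0.2,-10,50, 0,0,0,0.7,-0.2,-13,50, 0,0,0,0.7,-0.2,-16,50, 0,0,0,0.7,-0.2,-19,50, 0,0,0,0.7,-0.2,-21,50, 0,0,0,0.7,-0.2,-21,50, 0,0,0,0.7,-0.2,-21,50]'
```

```text
clock: 26.82
tcp_pos: [0.4662, 0.2669, 0.0318]
eef_rot: [[0.991, -0.133, 0.0], [-0.133, -0.991, -0.0], [0.0, 0.0, -1.0]]
wrist_force: [-1.9, -1.1, 6.9]
grip_width: 0.0628
finger_force: 68.8
```

```bash
python3 -m crank '[0,0,0,0,0,0,75, 0,0,0,0,0,0,85, 0,0,0,0,0,0,85, 0,0,0,0,0,0,85, 0,0,0,0,0,20,85, 0,0,0,0,0,60,85, 0,0,0,0,0,100,85, 0,0,0,0,0,130,85, 0,0,0,0,0,130,85, 0,0,0,0,0,130,85, 0,0,0,0,0,130,85]'
python3 - <<'E'
from fit import *
st=robot.get_state();R=st['eef_rot'];print(st['tcp_pos'],np.degrees(np.arctan2(R[1,1],R[0,1])))
s=shot('wrist','w12');
for z in (88,92,96):
  r=fitobj(s,[466.6,267,-.133],z); print(z,r[0],np.degrees(r[0][2]),r[1:])
s=shot('scene','s12');
for g,z in (([466.6,267,-.133],88),([456,-18,.035],64)): print(fitobj(s,g,z))
E
```

```text
clock: 27.73
tcp_pos: [0.4656, 0.2668, 0.16]
eef_rot: [[0.991, -0.133, -0.001], [-0.133, -0.991, -0.0], [-0.001, 0.001, -1.0]]
wrist_force: [-0.8, -0.6, 0.6]
grip_width: 0.0855
finger_force: 0.0
[0.46559711 0.26681891 0.15999111] -97.62826269590687
88 [ 4.65294743e+02  2.67807766e+02 -1.32613070e-01] -7.598169193326954 (np.float64(0.5393350153069036), [([250.1, 54.5], 552, 0.3, 629), ([250.5, 322.6], 185, 0.5, 214)])
92 [ 4.65728298e+02  2.67734278e+02 -1.32492597e-01] -7.591266639890087 (np.float64(2.392605599320916), [([250.1, 54.5], 552, 1.3, 660), ([250.5, 322.6], 185, 2.4, 222)])
96 [ 4.66140132e+02  2.67675449e+02 -1.32579337e-01] -7.5962364622676555 (np.float64(5.4391403150827955), [([250.1, 54.5], 552, 3.0, 692), ([250.5, 322.6], 185, 5.4, 230)])
(array([ 4.66276558e+02,  2.68390343e+02, -1.29239160e-01]), np.float64(0.2208544281101581), [([187.6, 243.4], 41, 0.3, 52), ([257.8, 293.4], 25, 0.3, 27)])
(array([ 4.56305649e+02, -1.15263808e+01,  8.92121793e-02]), np.float64(0.252907183217701), [([245.3, 175.3], 10, 0.3, 36), ([318.7, 202.4], 28, 0.3, 19)])
```

```bash
python3 -m crank '[0,0,1,-1,-20,0,85, 0,0,2,-2,-55,0,85, 0,0,3,-3,-90,0,85, 0,0,4,-4,-125,0,85, 0,0,5,-5,-160,0,85, 0,0,6,-6,-195,0,85, 0,0,7,-7,-230,0,85, 0,0,8,-8,-260,0,85, 0,0,9.6,-10,-285,0,85, 0,0,9.6,-10,-285,-40,85, 0,0,9.6,-10,-285,-80,85, 0,0,9.6,-10,-285,-115,85]'
python3 -m crank '[0,0,0,0,0,-20,85, 0,0,0,0,0,-36,85, 0,0,0,0,0,-36,85, 0,0,0,0,0,-36,50, 0,0,0,0,0,-36,50, 0,0,0,0,0,-36,50, 0,0,0,0,0,-36,50, 0,0,0,0,0,-36,50, 0,0,0,0,0,-36,50]'
python3 - <<'E'
from fit import *
st=robot.get_state();t=st['tcp_pos']*1000;R=st['eef_rot'];print(t,np.degrees(np.arctan2(R[1,1],R[0,1])),st['finger_force'],st['grip_width'])
s=shot('wrist','w13'); u=R[:2,0]
print([int(x) for x in s['image'][30:60,250,1]])
for r in (44,46,48): print(r,((world(s,[[252,r]],.008)[0]*1000-t)[:2]@u).round(1))
cv2.imwrite('pics/w13b.png',s['image'])
E
```

```text
clock: 28.83
tcp_pos: [0.4549, -0.0185, 0.0432]
eef_rot: [[0.999, 0.033, -0.002], [0.033, -0.999, 0.0], [-0.002, -0.0, -1.0]]
wrist_force: [-0.5, 0.1, -0.1]
grip_width: 0.0851
finger_force: 0.0
clock: 29.58
tcp_pos: [0.4565, -0.0179, 0.0102]
eef_rot: [[0.999, 0.035, 0.001], [0.035, -0.999, -0.0], [0.001, 0.0, -1.0]]
wrist_force: [-0.1, 0.3, 0.8]
grip_width: 0.0629
finger_force: 66.7
[456.52605056 -17.9444548   10.1561096 ] -88.02271718274211 66.70610547065735 0.06289319691062263
[78, 78, 77, 74, 76, 77, 75, 74, 76, 75, 77, 74, 86, 152, 196, 133, 131, 131, 132, 131, 132, 130, 109, 51, 55, 54, 51, 53, 54, 51]
44 100.4
46 99.7
48 98.9
```

View pics/w13b.png

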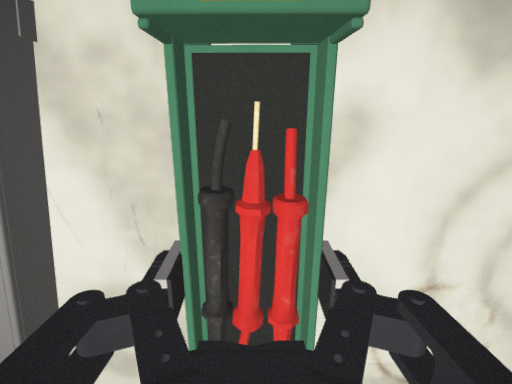

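```bash
python3 -m crank '[0,0,0,0,0,15,50, 0,0,0,0,0,40,50, 0,0,0,0,0,75,50, 0,0,0,0,0,105,50, 0,0,-1,1,20,110,50, 0,0,-2,2,45,110,50, 0,0,-3,3,75,110,50, 0,0,-4,4,105,110,50, 0,0,-5,5,135,110,50, 0,0,-6,6,165,110,50, 0,0,-7,7,195,110,50, 0,0,-8,8,225,110,50]'
python3 -m crank '[0,0,-1,1,30,0,50, 0,0,-1.6,2,50,0,50, 0,0,-1.6,2,60,0,50, 0,0,-1.6,2,60,-8,50, 0,0,-1.6,2,60,-14,50, 0,0,-1.6,2,60,-14,50, 0,0,-1.6,2,60,-14,50]'
python3 -c "
from h import *
s=shot('wrist','w14');cv2.imwrite('pics/w14b.png',s['image']);st=robot.get_state();R=st['eef_rot'];print(st['tcp_pos'],np.degrees(np.arctan2(R[1,1],R[0,1])),R[:,2]);print([int(x) for x in s['image'][30:60,250,1]])"
```

```text
clock: 30.63
tcp_pos: [0.4636, 0.2084, 0.1195]
eef_rot: [[0.994, -0.106, -0.0], [-0.106, -0.994, -0.0], [-0.0, 0.0, -1.0]]
wrist_force: [0.4, 0.1, -2.9]
grip_width: 0.0628
finger_force: 67.5
clock: 31.22
tcp_pos: [0.4653, 0.2653, 0.1046]
eef_rot: [[0.991, -0.134, -0.003], [-0.134, -0.991, -0.002], [-0.002, 0.002, -1.0]]
wrist_force: [0.3, -0.6, -3.8]
grip_width: 0.0629
finger_force: 67.5
[0.46585111 0.26558526 0.10510107] -97.7104404578803 [-0.00134569 -0.00105659 -0.99999854]
[84, 81, 83, 82, 79, 84, 83, 83, 80, 82, 80, 81, 96, 160, 196, 133, 131, 132, 132, 133, 132, 133, 103, 59, 53, 53, 54, 51, 52, 54]
```

```bash
python3 -m crank '[0,0,0.1,0.6,1.3,0,50, 0,0,0.1,0.6,1.3,-3,50, 0,0,0.1,0.6,1.3,-6,50, 0,0,0.1,0.6,1.3,-9,50, 0,0,0.1,0.6,1.3,-12,50, 0,0,0.1,0.6,1.3,-14,50, 0,0,0.1,0.6,1.3,-16,50, 0,0,0.1,0.6,1.3,-16,50, 0,0,0.1,0.6,1.3,-16,50]'
```

```text
clock: 32.02
tcp_pos: [0.4666, 0.2683, 0.0902]
eef_rot: [[0.991, -0.131, -0.0], [-0.131, -0.991, -0.0], [-0.0, 0.0, -1.0]]
wrist_force: [-1.7, -0.6, 3.3]
grip_width: 0.0626
finger_force: 68.2
```

```bash
python3 -m crank '[0,0,0,0,0,0,75, 0,0,0,0,0,0,85, 0,0,0,0,0,0,85, 0,0,0,0,0,0,85, 0,0,0,0,0,20,85, 0,0,0,0,0,60,85, 0,0,0,0,0,100,85, 0,0,0,0,0,120,85, 0,0,0,0,0,120,85, 0,0,0,0,0,120,85]'
python3 - <<'E'
from fit import *
s=shot('wrist','w15');
for z in (144,152):
  r=fitobj(s,[466.6,267,-.133],z); print(z,r[0],np.degrees(r[0][2]),r[1:])
E
python3 -m crank '[0,0,0,0,-15,0,85, 0,0,0,-2,-50,0,85, 0,0,1,-4,-90,-15,85, 0,0,2,-6,-120,-45,85, 0,0,3,-7,-146,-65,85, 0,0,3,-7,-146,-65,85, 0,0,3,-7,-146,-65,85, 0,0,3,-7,-146,-65,85]'
python3 - <<'E'
from fit import *
s=shot('wrist','w16');r=fitobj(s,[459.5,122.3,3.06],40); print(r[0],np.degrees(r[0][2]),r[1:])
st=robot.get_state();R=st['eef_rot'];print(st['tcp_pos'],np.degrees(np.arctan2(R[1,1],R[0,1])),st['q'])
E
```

```text
clock: 32.85
tcp_pos: [0.4676, 0.2687, 0.2109]
eef_rot: [[0.991, -0.131, 0.003], [-0.131, -0.991, 0.001], [0.003, -0.002, -1.0]]
wrist_force: [0.6, 0.4, -0.3]
grip_width: 0.085
finger_force: 0.0
144 [ 4.66724301e+02  2.68814357e+02 -1.29313965e-01] -7.409144413757325 (np.float64(0.16538345478602423), [([251.6, 54.8], 622, 0.1, 660), ([252.0, 327.5], 196, 0.2, 225)])
152 [ 4.67565881e+02  2.68705910e+02 -1.29298232e-01] -7.408243010090095 (np.float64(6.076206279247856), [([251.6, 54.8], 622, 3.3, 728), ([252.0, 327.5], 196, 6.1, 242)])
clock: 33.57
tcp_pos: [0.4598, 0.1227, 0.144]
eef_rot: [[0.997, -0.08, -0.001], [-0.08, -0.997, 0.0], [-0.001, -0.0, -1.0]]
wrist_force: [0.3, 0.1, 0.6]
grip_width: 0.0849
finger_force: 0.0
[454.03365956 105.08455475   3.20735046] 183.7676446108514 (np.float64(11.947760521488817), [([287.4, 312.7], 2000, 12.0, 356), ([254.0, 60.6], 214, 7.3, 205)])
[0.46030181 0.12313208 0.14458381] -94.5209116739355 [1.14806663e-01 2.05734580e-01 1.85699585e+00 6.10456942e-04
 1.07858084e+00 1.76421942e+00]
```

Run:
```python
from fit import *
s=load('w16')
n=world(s,[[254,60.6]],.0385)[0]*1000; print(n)
hsv=cv2.cvtColor(s['image'],cv2.COLOR_BGR2HSV)
m=cv2.inRange(hsv,np.array((18,75,60)),np.array((36,255,255)))
for r in range(270,350,4):
    x=np.flatnonzero(m[r]); print(r,(x.min(),x.max(),len(x)) if len(x) else None, end=' ')
# side edges of cover: grey vs bright bench
g=cv2.cvtColor(s['image'],cv2.COLOR_BGR2GRAY)
print()
for r in (90,140,190,230):
    d=np.diff(cv2.GaussianBlur(g,(5,5),0)[r].astype(int)); print(r,[(int(i),int(d[i])) for i in np.argsort(-abs(d))[:10]])
```

```text
[564.70054794 112.47134285  38.5       ]
270 None 274 None 278 None 282 None 286 None 290 (np.int64(286), np.int64(303), 18) 294 (np.int64(239), np.int64(310), 54) 298 (np.int64(238), np.int64(314), 60) 302 (np.int64(32), np.int64(317), 68) 306 (np.int64(33), np.int64(318), 61) 310 (np.int64(264), np.int64(320), 43) 314 (np.int64(263), np.int64(321), 32) 318 (np.int64(263), np.int64(322), 28) 322 (np.int64(264), np.int64(322), 25) 326 (np.int64(264), np.int64(321), 24) 330 (np.int64(265), np.int64(320), 27) 334 (np.int64(267), np.int64(317), 31) 338 (np.int64(271), np.int64(314), 44) 342 (np.int64(304), np.int64(307), 4) 346 None 
90 [(128, 52), (127, 48), (129, 29), (126, 19), (294, 19), (213, -18), (46, 17), (45, 17), (295, 16), (212, -16)]
140 [(131, 52), (21, 51), (22, 48), (25, -43), (26, -41), (132, 41), (130, 34), (292, 28), (20, 27), (24, -26)]
190 [(134, 45), (135, 44), (290, 28), (217, -24), (216, -24), (136, 23), (92, 23), (289, 23), (291, 18), (133, 18)]
230 [(137, 51), (138, 46), (218, -27), (136, 26), (217, -22), (288, 21), (139, 20), (219, -17), (289, 16), (30, 16)]
```

Run:
```python
from fit import *
s=load('w16')
n=world(s,[[254,60.6]],.0385)[0]*1000; l=world(s,[[238.3,299.5]],.0385)[0]*1000
# near-end key: left edge is +y side; own half width 15
for _ in range(3):
    d=n[:2]-l[:2]; 
    v=l[:2]+15*np.array([-0.075,-1.0]); d=n[:2]-v; u=d/np.linalg.norm(d)
    v=l[:2]+15*np.array([u[1],-u[0]])
d=n[:2]-v;print(v,np.linalg.norm(d),np.degrees(np.arctan2(d[1],d[0])),(n[:2]+v)/2)
for r,a,b in((90,128,294.5),(190,134.7,290)):
    print(world(s,[[212.5 if r==90 else 216.5,r],[b,r]],.032)*1000)
```

```text
[354.0683783  128.88375963] 211.2706281325729 -4.4554731711209685 [459.38446312 120.67755124]
[[546.78033705 146.58136007  32.        ]
 [541.59345107  82.21527047  32.        ]]
[[464.60034823 152.92890094  32.        ]
 [459.47308791  89.10893231  32.        ]]
```

```bash
python3 -m crank '[0,0,0,-1,-2,-30,85, 0,0,0,-1,-2,-65,85, 0,0,0,-1,-2,-100,85, 0,0,0,-1,-2,-125,85, 0,0,0,-1,-2,-136,85, 0,0,0,-1,-2,-136,85, 0,0,0,-1,-2,-136,50, 0,0,0,-1,-2,-136,50, 0,0,0,-1,-2,-136,50, 0,0,0,-1,-2,-136,50, 0,0,0,-1,-2,-136,50, 0,0,0,-1,-2,-136,50]'
python3 - <<'E'
from fit import *
st=robot.get_state();t=st['tcp_pos']*1000;R=st['eef_rot'];print(t,np.degrees(np.arctan2(R[1,1],R[0,1])))
s=shot('wrist','w17');print([tuple(map(int,x)) for x in s['image'][0:40:2,252]])
o,n,d=yel(s,np.array([252,15]));print(o,n); w=world(s,[o],.038)[0]*1000;print(w,(w-t)[:2]@R[:2,0],(w-t)[:2]@R[:2,1])
s=shot('scene','s17');r=fitobj(s,[459.5,122.3,3.06],40);print(r)
E
```

```text
clock: 34.62
tcp_pos: [0.4603, 0.1209, 0.0101]
eef_rot: [[0.997, -0.079, 0.004], [-0.079, -0.997, 0.001], [0.004, -0.001, -1.0]]
wrist_force: [0.5, 2.9, 7.3]
grip_width: 0.0631
finger_force: 67.3
[460.25130238 120.89681451  10.05195134] -94.51504463824698
[(47, 160, 197), (42, 187, 223), (51, 207, 236), (48, 206, 236), (48, 208, 236), (47, 208, 236), (46, 206, 237), (46, 208, 237), (47, 209, 238), (46, 202, 233), (41, 188, 225), (36, 162, 198), (33, 125, 154), (26, 115, 144), (127, 132, 131), (129, 132, 132), (128, 132, 132), (119, 120, 120), (98, 99, 103), (131, 133, 137)]
[251.5138539   13.30478589] 1191
[564.43050645 112.88903042  38.        ] 104.48561310292237 -0.2181431126994429
(array([459.52709518, 122.68231685,   3.06179528]), np.float64(0.05240277927745751), [([290.3, 252.1], 51, 0.1, 42), ([221.8, 211.3], 19, 0.1, 21)])
```

```bash
python3 - <<'E'
from fit import *
st=robot.get_state();t=st['tcp_pos']*1000;R=st['eef_rot']
s=load('w17')
for r,z in((27,32),(22,40),(1,40)): w=world(s,[[252,r]],z/1000)[0]*1000;print(r,(w-t)[:2]@R[:2,0])
for n,r,z in (('w8',None,None),):
    pass
E
python3 -m crank '[0,0,0,0,0,20,50, 0,0,0,0,0,55,50, 0,0,0,0,0,95,50, 0,0,0,0,0,135,50, 0,0,0,0,0,165,50, 0,0,7,0,0,170,50, 0,0,14,0,0,170,50, 0,0,21,0,10,170,50, 0,0,28,0,20,170,50, 0,0,35,0,30,170,50, 0,0,42,0,40,170,50, 0,0,49,0,50,170,50]'
python3 -m crank '[0,0,7,0,10,0,50, 0,0,14,0,20,0,50, 0,0,21,0,30,0,50, 0,0,28,0,40,0,50, 0,0,35,0,50,0,50, 0,0,42,0,60,0,50, 0,0,49,0,70,0,50, 0,0,56,2,80,0,50, 0,0,63,4,90,0,50, 0,0,70,5,95,0,50, 0,0,77,6,96,0,50, 0,0,84,7,97,0,50]'
python3 -m crank '[0,0,7,0,0,0,50, 0,0,14,0,0,0,50, 0,0,21,0,0,0,50, 0,0,28,0,0,0,50, 0,0,35,0,0,0,50, 0,0,42,0,0,0,50, 0,0,44,0,0,0,50, 0,0,44,0,0,0,50, 0,0,44,0,0,0,50, 0,0,44,0,0,0,50]'
python3 - <<'E'
from fit import *
st=robot.get_state();R=st['eef_rot'];print(st['tcp_pos']*1000,np.degrees(np.arctan2(R[1,1],R[0,1])),st['q'])
s=shot('wrist','w18');o,n,d=yel(s,np.array([252,15]));print(o,n)
E
```

```text
27 101.80274747210348
22 101.5428930780173
1 107.37313948141578
clock: 35.72
tcp_pos: [0.4583, 0.1706, 0.1787]
eef_rot: [[0.71, 0.705, -0.0], [0.705, -0.71, -0.0], [-0.0, 0.0, -1.0]]
wrist_force: [0.1, 0.2, -0.7]
grip_width: 0.063
finger_force: 66.8
clock: 36.72
tcp_pos: [0.4654, 0.2675, 0.1785]
eef_rot: [[-0.627, 0.779, -0.0], [0.779, 0.627, -0.0], [0.0, -0.0, -1.0]]
wrist_force: [-0.2, 0.3, -1.4]
grip_width: 0.0627
finger_force: 66.8
clock: 37.55
tcp_pos: [0.4656, 0.2672, 0.1786]
eef_rot: [[-0.991, 0.132, -0.0], [0.132, 0.991, -0.0], [0.0, -0.0, -1.0]]
wrist_force: [-0.1, -0.1, -1.2]
grip_width: 0.0628
finger_force: 66.8
[465.60344498 267.22536066 178.57560734] 82.41254289439915 [ 3.91372775e-01  2.60968731e-01  1.68391641e+00  3.43936583e-05
  1.19683635e+00 -1.04701001e+00]
[251.92713568  13.22529313] 1194
```

```bash
python3 -m crank '[0,0,0.1,0.3,1.1,-8,50, 0,0,0.1,0.3,1.1,-14,50, 0,0,0.1,0.3,1.1,-18,50, 0,0,0.1,0.3,1.1,-21,50, 0,0,0.1,0.3,1.1,-24,50, 0,0,0.1,0.3,1.1,-27,50, 0,0,0.1,0.3,1.1,-30,50, 0,0,0.1,0.3,1.1,-32,50, 0,0,0.1,0.3,1.1,-33.5,50, 0,0,0.1,0.3,1.1,-33.5,50, 0,0,0.1,0.3,1.1,-33.5,50]'
```

```text
clock: 38.52
tcp_pos: [0.4661, 0.2684, 0.1461]
eef_rot: [[-0.992, 0.129, 0.001], [0.129, 0.992, 0.0], [-0.001, 0.0, -1.0]]
wrist_force: [-3.0, -0.3, 6.4]
grip_width: 0.0633
finger_force: 67.6
```

Home height reached (146.1 mm). Release, retreat, verify.

```bash
python3 -m crank '[0,0,0,0,0,0,75, 0,0,0,0,0,0,85, 0,0,0,0,0,0,85, 0,0,0,0,0,0,85, 0,0,0,0,0,20,85, 0,0,0,0,0,60,85, 0,0,0,0,0,100,85, 0,0,0,0,0,120,85, 0,0,0,0,0,120,85, 0,0,0,0,0,120,85]'
python3 - <<'E'
from fit import *
s=shot('wrist','w19');
for z in (176,184):
  r=fitobj(s,[466.6,268,-.13],z); print(z,r[0],np.degrees(r[0][2]),r[1:])
E
python3 -m crank '[0,0,0,0,-20,0,85, 0,0,0,0,-60,0,85, 0,0,0,0,-100,0,85, 0,0,0,0,-140,0,85, 0,0,0,0,-180,0,85, 0,0,0,0,-220,0,85, 0,0,0,0,-260,0,85, 0,0,0,0,-300,0,85, 0,0,0,0,-340,0,85, 0,0,0,0,-350,0,85]'
python3 - <<'E'
from fit import *
from tools import *
for c in('scene','side'):
  s=shot(c,c+'20')
  for z in (176,184): r=fitobj(s,[466.6,268,-.13],z); print(c,z,r[0],np.degrees(r[0][2]),r[1:])
  # yellow/red-handled screwdrivers: any large new yellow or red blobs
  print([b for b in blobs(s['image'],(18,110,80),(33,255,255),15)],[b for b in blobs(s['image'],(0,110,60),(9,255,255),15)])
E
```

```text
clock: 39.35
tcp_pos: [0.4667, 0.2687, 0.2663]
eef_rot: [[-0.992, 0.129, 0.003], [0.129, 0.992, 0.001], [-0.003, 0.002, -1.0]]
wrist_force: [-0.4, -0.2, -1.0]
grip_width: 0.0847
finger_force: 0.0
176 [ 4.68825141e+02  2.68644912e+02 -1.32257795e-01] -7.577813487887071 (np.float64(0.6448921310249034), [([250.1, 308.0], 355, 0.6, 393), ([250.5, 57.8], 235, 0.4, 243)])
184 [ 4.67914169e+02  2.68767450e+02 -1.32235936e-01] -7.576561036607143 (np.float64(4.479282707206835), [([250.1, 308.0], 355, 4.5, 419), ([250.5, 57.8], 235, 2.6, 266)])
clock: 40.23
tcp_pos: [0.4651, -0.0866, 0.2629]
eef_rot: [[-0.991, 0.134, -0.004], [0.134, 0.991, -0.002], [0.003, -0.003, -1.0]]
wrist_force: [0.3, -0.8, -0.6]
grip_width: 0.085
finger_force: 0.0
scene 176 [ 4.69221497e+02  2.69467163e+02 -1.31644433e-01] -7.542670409609069 (np.float64(0.066925393095147), [([181.5, 224.7], 62, 0.1, 60), ([256.5, 277.5], 34, 0.1, 31)])
scene 184 [ 4.66723162e+02  2.72555620e+02 -1.32658764e-01] -7.60078730237805 (np.float64(0.36653644183513734), [([181.5, 224.7], 62, 0.5, 61), ([256.5, 277.5], 34, 0.4, 32)])
[([200, 118
[... 425 characters left out ...]
01] 6.609287693997907 (np.float64(15.940308164752878), [([230.0, 157.5], 6, 15.9, 28), ([230.0, 157.5], 6, 12.2, 17)])
side 184 [4.86462006e+02 9.75250873e+01 1.20643410e-01] 6.912358212218393 (np.float64(16.13470590600636), [([230.0, 157.5], 6, 16.1, 29), ([230.0, 157.5], 6, 12.4, 18)])
[([292, 161, 25, 14, 165], [301.2, 166.3]), ([218, 227, 12, 5, 30], [223.2, 228.6]), ([307, 260, 5, 15, 62], [309.4, 267.4])] [([346, 153, 7, 4, 20], [349.2, 154.4]), ([354, 153, 7, 4, 26], [357.2, 154.5]), ([341, 173, 6, 7, 36], [343.6, 175.7]), ([379, 175, 6, 7, 32], [381.7, 178.0]), ([120, 184, 30, 9, 168], [135.0, 188.1]), ([406, 204, 5, 8, 30], [407.8, 207.5]), ([274, 229, 16, 16, 109], [283.8, 236.4])]
```

```bash
python3 -c "
from plant import robot;print(robot.job_done())"
```

```text
the job is handed in; nothing more can be done
None
```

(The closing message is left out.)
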